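Slide the part-filled sample rack out of the row and dock it

ROBOT

A 6-joint arm with a two-finger parallel gripper is mounted at the origin on the work surface. World frame = base frame: x ahead of the robot, y to its left, z up, the work surface at z = 0. Lengths are in m, angles in rad, forces in N, time in s.
With the tool pointing down it reaches from about 0.25 to 0.775 m from the base axis. Payload 4 kg.
Tool frame: the origin (TCP) lies midway between the tips of the shut fingers; the grasp point (between the pads) lies 19 mm behind it; y points along the fingers, x is the direction in which the jaws open and shut, and the axes are right-handed (so a half turn about y gives the same grasp; the last joint's range is limited). The gripper opens to 94 mm and grips with 3 to 60 N. Pads are 16 mm wide; open, the fingers measure 119 mm over their backs; the gripper's body (75 mm by 177 mm) begins 78 mm behind the grasp point.
Start: joints at [1.195, 0.087, 1.371, -0, 1.684, -0.103], TCP at [0.148, 0.53, 0.206] pointing down, gripper open.
Joint ranges: [-3.1, 3.1], [-0.76, 2.03], [0.27, 2.55], [-1.08, 4.22], [0.17, 2.65], [-2.57, 2.57]. Speed limits (rad/s): [2.79, 2.79, 3.14, 3.14, 3.14, 3.14].

INTERFACE

Orientations are given as [roll, pitch, yaw] about the fixed x, y, z axes, in that order (R = Rz(yaw) Ry(pitch) Rx(roll)).
In Python, from bench import robot, snapshot, camera_info, ticket gives the robot as it stands.
- The arm moves only by the shell command python3 -m creep 'ROWS'. ROWS is JSON, a list of rows, each an object with "slide": the shift along the tool's x, y, z in mm, a list of three; "roll": the turn about the tool's y in degrees; "grip": the closure, from 0 (fully open) to 1 (shut). In form: [{"slide": [x, y, z], "roll": roll, "grip": grip}, ...]. A call has 1 to 20 rows; each row is the pose to reach, as a shift and turn from the pose commanded when the call began, along the tool's axes at that moment; what a row does not reach only later rows make up. A row lasts 1/12 s, in which the tool goes at most 41.7 mm and 7.16 degrees, less where a joint would pass 70% of its speed; a pose out of reach is approached as far as the arm can. A call with a gripper value outside its range is refused whole. The fingers move at their own pace and stop on an object; the grip force is fixed at half the most. Time passes only in rows, so rows that repeat a pose let the fingers close. It gives the time, the measured TCP pose, the force and the opening at its end, in the units of the state.
- robot.get_obs(): the state, without advancing time (a new reading comes with each control period).
- snapshot(name): name is "scene" or "top" or "wrist"; returns the picture (400x640x3 uint8, red, green, blue); there is no depth.
- camera_info(name): a dict with "fx", "fy", "cx", "cy" (pixels), "cam_to_world" (4x4, takes a point from camera to world coordinates). Camera axes: x right, y down, z forward; pixel columns grow to the right and rows downward; lengths in m; the calibration is good to about 2 mm. A picture is of the moment at which its call begins: read the wrist's pose just before it. camera_info takes no time and is no camera call; for the wrist camera it gives the pose at the moment of the call.
- ticket.close_job(): hands the job in, once; it reports no verdict.
The state is a dict: "time": time; "joint_positions": joint angles; "qvel": joint speeds; "joint_torque": joint torques, N m; "tool_pos": TCP position; "ee_rot": TCP orientation; "wrist_force": force on the tool from outside, world axes, zero at the start; "wrist_torque": the same for the moment, N m; "width": finger opening in m.
Only numpy, scipy, OpenCV 4.12 (cv2) and the standard library are available. Lean on these libraries where they do the work, as an engineer would, in place of code of your own. Each camera call takes 0.05 s, during which the arm holds its last target.

TASK

Five sample racks are parked side by side, touching. Push the one that holds only two tubes lengthwise out of the row, towards the loading dock, until it stands clear, leaving the other four where they are; then slide it into the dock's lane and press it gently home against the sprung buffer at the back, so that the buffer gives a few millimetres but is never jammed hard, and let go. Keep the rack upright and standing on the counter all the way, never lifted, and leave the other things alone.

Things in the scene. Friction and masses are not known exactly. Their poses are not given: they have to be found in the camera images.
- rack_two: The rack to load: grey plastic block, 32 mm wide (x), 100 long (y), 55 high, 0.2 to 0.42 kg, holding only two white-capped tubes (caps 16 mm across, tops at 68 mm, 19 mm either side of the middle along y) and three empty holes; the others hold five. Starts in one of the three middle places of a row of five racks parked side by side, touching, ends flush. Origin: centre of its underside.
- bay: Fixed parking bay for the row of five racks: two steel rails 6 mm thick, 100 mm long, 20 mm high along its y, at x = -85 and +85 mm; both ends (-y and +y) are open. Origin: centre of the bay on the counter; the five places lie at x = -64.4, -32.2, 0, 32.2, 64.4 mm, y = 0. Its +y side is the side towards the dock.
- dock: Fixed loading dock. Origin: centre of its lane's mouth at counter level; +y leads into the lane. Two aluminium guide walls 16 mm high, 6 thick, inner faces at x = -18 and +18 mm, y = 0 to 150 mm; before them flared entry walls of the same height open to about +-30 mm at y = -32 mm. No floor: the rack slides on the counter. A white block 60 mm high stands from y = 155 mm.
- stop_zone (a point): Point in the lane 111 mm past the mouth, 35 mm above the counter: the middle of the range of the adjustable back stop. The stop's sprung rubber buffer (16 mm across) faces the mouth; its free face is anywhere from 101 to 121 mm past the mouth, set differently each time and not measured: find it by feel. The rack's centre is then at dock y = 51 to 71 mm.
- buffer (a joint): Travel of the dock's rubber buffer in m: 0 free, growing as a rack presses it along the dock's +y, solid at 0.008. Damped spring, 0.6 N per mm. The rack is home once it has pressed the buffer in by 2 mm or more; counter friction (about 1 to 4 N) then keeps it partly pressed. Beyond solid the force rises at once; over 16 N on the dock is too much.
- jar: Bystander: squat clear jar with white contents and a grey lid, 60 mm across, 85 mm high, 0.2 kg. Origin: centre of its underside.
- dish: Bystander: round steel bowl, 80 mm across, 35 mm high. Origin: centre of its underside.
- tape: Bystander: flat roll of paper tape, 70 mm across, 24 mm high. Origin: centre of its underside.
- rack_a: A sample rack exactly like rack_two in body size (32 wide along x, 100 long along y, 55 high; 0.3 kg) but holding five capped tubes (tops at 68 mm). Parked in the row; must stay put. Origin: centre of its underside; y along its length.
- rack_b: A sample rack exactly like rack_two in body size (32 wide along x, 100 long along y, 55 high; 0.3 kg) but holding five capped tubes (tops at 68 mm). Parked in the row; must stay put. Origin: centre of its underside; y along its length.
- rack_c: A sample rack exactly like rack_two in body size (32 wide along x, 100 long along y, 55 high; 0.3 kg) but holding five capped tubes (tops at 68 mm). Parked in the row; must stay put. Origin: centre of its underside; y along its length.
- rack_d: A sample rack exactly like rack_two in body size (32 wide along x, 100 long along y, 55 high; 0.3 kg) but holding five capped tubes (tops at 68 mm). Parked in the row; must stay put. Origin: centre of its underside; y along its length.
Things that resemble listed ones, but are neither listed nor needed, are in the scene too. Of the things that look like the bay, the middle-sized one is meant.

How it is judged:
On the way, in this order (a step that is already met when the one before it is completed fails the run):
1. the two-tube rack is pushed out of the row on the dock side, its rear end past the other racks' ends, still standing on the counter (y of rack_two in the frame of bay above 0.103 m and height (world z) of rack_two below 0.006 m), for 0.1 s.
2. the rack is in the lane and presses the buffer in by 2 mm or more (x of rack_two in the frame of dock between -0.005 and 0.005 m and y of rack_two in the frame of dock above 0.045 m and angle between the y axis of rack_two and the y axis of dock, either way round below 0.08 rad and value of joint buffer above 0.002 m), for 0.2 s.
At the end, for the whole second after the job is handed in: Two-tube rack flat on the counter in the lane (within 5 mm of its centre line, 0.08 rad), centre over 45 mm past the mouth, at rest, still pressing the buffer (over 0.4 mm); the other four racks within 6 mm, the jar, bowl and tape within 20 mm of their start (x of rack_two in the frame of dock between -0.005 and 0.005 m and y of rack_two in the frame of dock above 0.045 m and angle between the y axis of rack_two and the y axis of dock, either way round below 0.08 rad and value of joint buffer above 0.0004 m and height (world z) of rack_two below 0.003 m and angle between rack_two's own z axis and vertical below 0.05 rad and linear speed of rack_two below 0.01 m/s and distance of each of rack_a, rack_b, rack_c, rack_d from where it was at the start of the episode below 0.006 m and distance of each of jar, dish, tape from where it was at the start of the episode below 0.02 m); the robot touches nothing.
It fails at once if one of the other four racks is moved by more than 6 mm (distance of any of rack_a, rack_b, rack_c, rack_d from where it was at the start of the episode above 0.006 m).
It fails at once if the two-tube rack is lifted more than 10 mm or tipped more than 0.3 rad (height (world z) of rack_two above 0.01 m or angle between rack_two's own z axis and vertical above 0.3 rad).
It fails at once if the rack is forced against the dock or its buffer with more than 16 N (contact force between rack_two and dock above 16 N).
It fails at once if the jar, the bowl or the tape is moved by more than 20 mm (distance of any of jar, dish, tape from where it was at the start of the episode above 0.02 m).
It also fails if it takes over 72 s, if anything falls off the work surface, if the arm or the gripper's body presses on something with over 40 N, if the wrist force passes 120 N, or if a joint passes its speed limit or range.

## Working session

There is one attempt and no reset: what is moved stays moved. The work goes in short steps, Python scripts to look and compute and a shell command to move; the robot and the scene stay as the last step left them, time stands still between calls to the robot, and variables do not carry over. Pictures are saved under pics/ and viewed, and the job is handed in when it is done.

```bash
ls; mkdir -p pics; python3 - <<'E'
from bench import robot, snapshot, camera_info
import cv2
o=robot.get_obs(); print({k:(v if not hasattr(v,'round') else v) for k,v in o.items()})
for n in ("scene","top"):
    cv2.imwrite(f"pics/{n}0.png",snapshot(n)[:,:,::-1]); print(n,camera_info(n))
E
```

```text
pics
{'time': 0.0, 'joint_positions': array([ 1.19490735e+00,  8.79350273e-02,  1.37222719e+00, -5.78461159e-05,
        1.68358039e+00, -1.03065399e-01]), 'qvel': array([ 0.00119685,  0.00077788,  0.00051349,  0.00080757, -0.00014856,
       -0.00046039]), 'joint_torque': array([ 1.81675296e-04, -3.40186501e+01, -3.02422607e+01,  7.17567257e-02,
        3.30996746e-02, -2.01961711e-04]), 'tool_pos': array([0.1480053 , 0.52915249, 0.20432882]), 'ee_rot': array([-1.57063232,  0.00214446,  1.29796647]), 'wrist_force': array([-0.24233419,  0.55478291,  0.31250692]), 'wrist_torque': array([-0.01850102, -0.01077922,  0.02299104]), 'width': 0.09410947128002727}
scene {'fx': 433.85161082008534, 'fy': 433.85161082008534, 'cx': 319.48262951981604, 'cy': 202.9689143522725, 'cam_to_world': array([[-0.0928117 ,  0.84336931, -0.52925816,  1.13573147],
       [ 0.99566104,  0.07502753, -0.05504511,  0.00729812],
       [-0.00671442, -0.53207056, -0.8466734 ,  0.90364163],
       [ 0.        ,  0.        ,  0.        ,  1.        ]])}
top {'fx': 369.14009511978776, 'fy': 369.14009511978776, 'cx': 312.19115521090896, 'cy': 201.3909458985112, 'cam_to_world': array([[-0.01768568, -0.9968916 ,  0.07677471,  0.54195565],
       [-0.99972307,  0.01643911, -0.01683849, -0.05566907],
       [ 0.01552404, -0.07705125, -0.99690627,  1.06817362],
       [ 0.        ,  0.        ,  0.        ,  1.        ]])}
```

View pics/scene0.png

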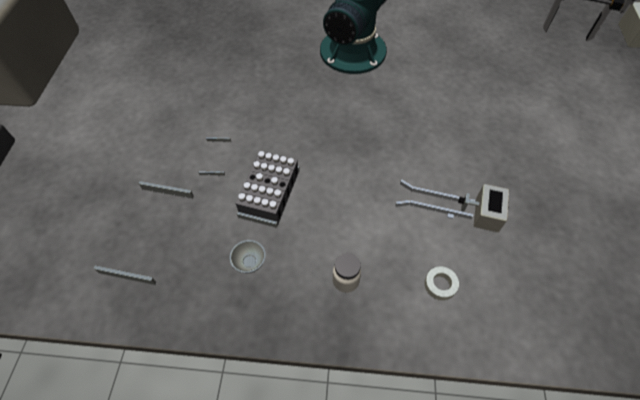

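View pics/top0.png

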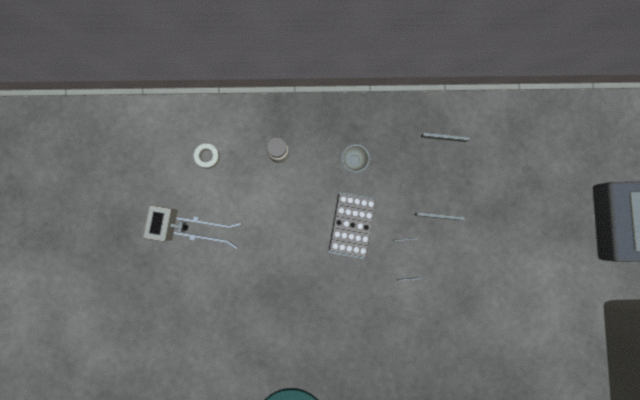

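```bash
python3 - <<'E'
import cv2,numpy as np
a=cv2.imread("pics/top0.png")
c=a[180:270,310:390]; cv2.imwrite("pics/t_racks.png",cv2.resize(c,None,fx=6.5,fy=6.5,interpolation=cv2.INTER_CUBIC))
c=a[195:260,135:250]; cv2.imwrite("pics/t_dock.png",cv2.resize(c,None,fx=6.5,fy=6.5,interpolation=cv2.INTER_CUBIC))
a=cv2.imread("pics/scene0.png")
c=a[140:235,225:310]; cv2.imwrite("pics/s_racks.png",cv2.resize(c,None,fx=6,fy=6,interpolation=cv2.INTER_CUBIC))
c=a[165:240,390:520]; cv2.imwrite("pics/s_dock.png",cv2.resize(c,None,fx=6,fy=6,interpolation=cv2.INTER_CUBIC))
E
```

```text
(no output)
```

View pics/t_racks.png

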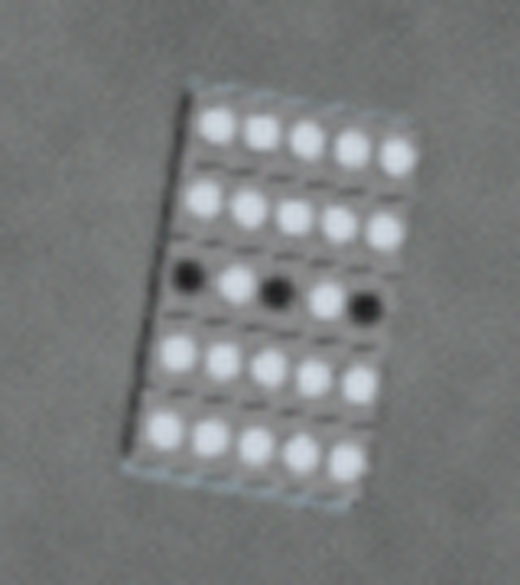

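View pics/t_dock.png

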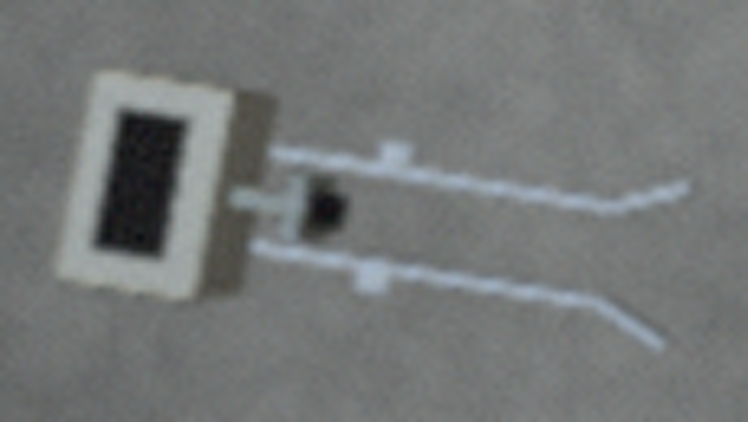

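View pics/s_racks.png

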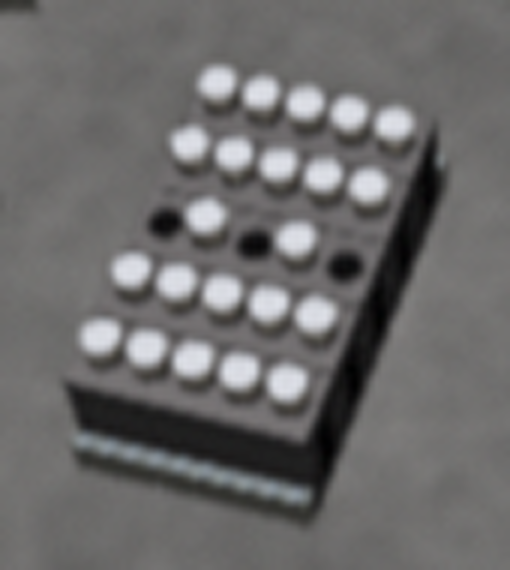

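View pics/s_dock.png

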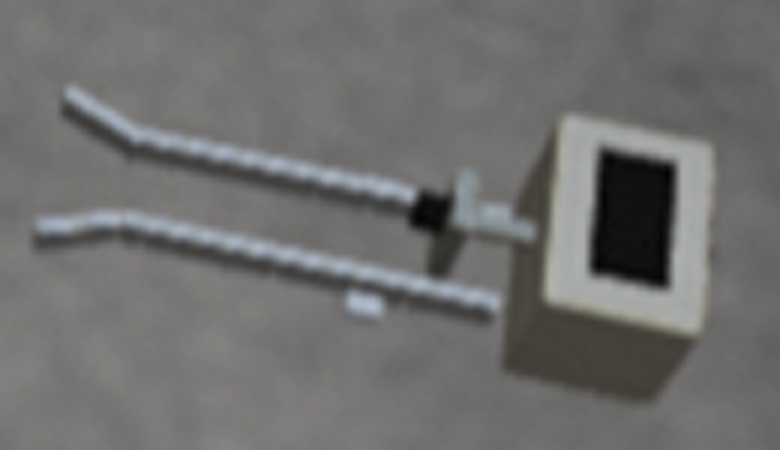

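```bash
cat > h.py <<'E'
import cv2,numpy as np
from bench import robot, snapshot, camera_info
def ray(n,uv,z,ci=None):
    c=ci or camera_info(n); T=c["cam_to_world"]
    uv=np.atleast_2d(uv).astype(float)
    d=np.c_[(uv[:,0]-c["cx"])/c["fx"],(uv[:,1]-c["cy"])/c["fy"],np.ones(len(uv))]@T[:3,:3].T
    s=(z-T[2,3])/d[:,2]
    return (T[:3,3]+d*s[:,None])[:,:2]
def caps(n,img,box,thr=185):
    x0,y0,x1,y1=box
    g=cv2.cvtColor(img,cv2.COLOR_RGB2GRAY)[y0:y1,x0:x1]
    g=cv2.resize(g,None,fx=8,fy=8,interpolation=cv2.INTER_CUBIC)
    m=(g>thr).astype(np.uint8)
    k,_,st,ce=cv2.connectedComponentsWithStats(m)
    ok=[i for i in range(1,k) if st[i,4]>300]
    uv=(ce[ok]+.5)/8-.5+[x0,y0]
    return uv,st[ok,4]
E
python3 - <<'E'
from h import *
for n,box,t in (("top",(325,185,385,262),175),("scene",(230,145,305,212),175)):
    img=cv2.imread(f"pics/{n}0.png")[:,:,::-1].copy()
    uv,a=caps(n,img,box,t)
    P=ray(n,uv,0.068)
    print(n,len(uv),a); print(np.c_[uv,P*1000].round(1))
g=cv2.imread("pics/top0.png",0)[200:262,130:250]; print(g[::1,50:110:12])
E
```

```text
top 22 [1258 1268 1238 1253 1218 1280 1325 1291 1239 1273 1280 1273 1316 1280
 1272 1262 1273 1374 1369 1309 1292 1322]
[[ 343.   198.8  624.7 -156.5]
 [ 349.8  199.9  621.5 -175.2]
 [ 356.7  201.1  617.8 -193.9]
 [ 363.7  202.5  613.8 -212.8]
 [ 370.6  203.6  610.2 -231.4]
 [ 340.9  210.2  593.8 -150.2]
 [ 347.8  211.6  589.5 -168.9]
 [ 354.8  212.9  585.7 -187.8]
 [ 361.7  214.   582.5 -206.3]
 [ 368.6  215.2  578.8 -225.2]
 [ 346.   223.3  558.  -163. ]
 [ 359.8  225.8  550.5 -200.2]
 [ 336.9  233.9  529.9 -137.8]
 [ 343.8  235.1  526.2 -156.5]
 [ 351.   236.2  523.  -175.7]
 [ 357.7  237.7  518.6 -193.8]
 [ 364.8  238.8  515.4 -213. ]
 [ 334.9  245.7  498.2 -131.6]
 [ 341.9  246.9  494.6 -150.4]
 [ 348.9  248.1  491.  -169.2]
 [ 355.9  249.3  487.4 -188. ]
 [ 362.7  250.7  483.6 -206.4]]
scene 22 [1275 1194 1285 1287 1289 1295 1268 1248 1293 1382 1399 1397 1429 1466
 1477 1495 1531 1534 1555 1551 1566 1587]
[[ 260.8  153.2  482.5 -203.9]
 [ 268.   154.9  486.3 -185.3]
 [ 275.4  156.6  489.9 -166.6]
 [ 282.7  158.3  493.5 -148.1]
 [ 290.2  160.1  497.2 -129.3]
 [ 256.1  163.4  514
[... 1234 characters left out ...]
 120 121]
 [126 119 115 119 119]
 [167 107 114 124 119]
 [168 128 113 121 122]
 [129 163 112 118 117]
 [115 175 124 122 117]
 [118 175 158 113 119]
 [116 171 161 121 116]
 [115 161 122 165 116]
 [119 132 115 164 115]
 [115 121 117 130 132]
 [122 119 115 115 156]
 [118 116 117 119 151]
 [118 117 113 117 130]
 [117 113 123 118 122]
 [119 116 116 116 125]
 [118 115 118 121 125]
 [117 113 113 118 127]
 [116 113 114 121 124]
 [114 111 116 120 127]
 [115 115 121 119 123]
 [117 115 118 119 123]
 [116 113 119 120 117]
 [120 116 117 122 116]
 [116 114 119 122 121]
 [120 113 119 123 120]
 [119 118 115 124 122]
 [120 118 115 124 123]
 [119 118 121 123 121]
 [120 118 119 123 122]
 [122 123 122 120 122]]
```

```bash
python3 - <<'E'
from h import *
# bay from caps
def grid(P):
    d=np.array([p for p in P]); 
    c=d.mean(0); u,s,vt=np.linalg.svd(d-c); ax=vt[0] # long dir = across (x)
    ax=ax*np.sign(ax[0]); return c,ax
for n,box in (("top",(325,185,385,262)),("scene",(230,145,305,212))):
    img=cv2.imread(f"pics/{n}0.png")[:,:,::-1].copy()
    P=ray(n,caps(n,img,box,175)[0],.068); c,ax=grid(P)
    print(n,c*1000,"bay yaw",np.arctan2(ax[1],ax[0]))
# dock walls: use peak across a column window
def wall(n,p0,p1,half=4):
    g=cv2.GaussianBlur(cv2.imread(f"pics/{n}0.png",0).astype(np.float32),(0,0),.6)
    out=[]
    for t in np.linspace(0,1,25):
        x=p0[0]+t*(p1[0]-p0[0]); y=p0[1]+t*(p1[1]-p0[1])
        ys=np.arange(y-half,y+half+.01,.25)
        v=cv2.remap(g,np.full((len(ys),1),x,np.float32),ys.astype(np.float32)[:,None],cv2.INTER_LINEAR).ravel()
        w=np.clip(v-np.median(v)-12,0,None)
        if w.sum()>0: out.append((x,(w*ys).sum()/w.sum()))
    return np.array(out)
for n,W in (("top",[((178,218),(227,226.5)),((176,233),(226,241))]),("scene",[((415,188),(455,196.5)),((410,202),(470,215))])):
    res=[]
    for p0,p1 in W:
        P=ray(n,wall(n,p0,p1),.016)*1000
        vx,vy,x,y=cv2.fitLine(P.astype(np.float32),cv2.DIST_HUBER,0,.01,.01).ravel()
        if vy<0: vx,vy=-vx,-vy
        r=(P-[x,y])@[vy,-vx]
        print(n,"yaw",np.arctan2(-vx,vy).round(4),"pt",x,y,"rms",r.std().round(2))
        res.append((x,y,vx,vy))
    (a,b,c,d),(e,f,g,h)=res
    print(" sep",abs((a-e)*d-(b-f)*c))
# features in dock: zoomed crop coordinates -> world
def z(p,o,s): return (np.array(p)+.5)/s-.5+o
print("top flare junction", ray("top",[z((612,210),(135,195),6.5),z((600,302),(135,195),6.5)],.016)*1000)
print("top flare tips", ray("top",[z((688,187),(135,195),6.5),z((660,346),(135,195),6.5)],.016)*1000)
print("scene junction", ray("scene",[z((135,136),(390,165),6),z((110,217),(390,165),6)],.016)*1000)
print("scene flare tips", ray("scene",[z((68,92),(390,165),6),z((38,228),(390,165),6)],.016)*1000)
print("buffer face top",ray("top",z((345,210),(135,195),6.5),.035)*1000,"scene",ray("scene",z((410,207),(390,165),6),.035)*1000)
E
```

```text
top [ 554.29515349 -181.54622876] bay yaw -0.1933204215366832
scene [ 553.2391994  -178.86831145] bay yaw -0.1910122521806353
top yaw -0.1814 pt 571.8178 252.26306 rms 1.01
top yaw -0.1788 pt 524.52844 228.94902 rms 0.92
 sep 42.30687
scene yaw -0.1794 pt 522.5864 228.53789 rms 0.25
scene yaw -0.1834 pt 568.36115 244.63686 rms 1.2
 sep 42.16805
top flare junction [[554.43196624 164.37032834]
 [514.61852045 169.58138126]]
top flare tips [[563.86982342 131.30648106]
 [495.13740045 143.61851153]]
scene junction [[514.97817412 173.02802348]
 [555.58137246 162.20524826]]
scene flare tips [[495.18557721 145.75590178]
 [563.41575973 133.3127178 ]]
buffer face top [[556.20389907 274.11172219]] scene [[552.80303327 276.91077493]]
```

```bash
cat >> h.py <<'E'
def pose():
    o=robot.get_obs(); r,p,y=o["ee_rot"]
    return o,np.array(o["tool_pos"])*1000,y
def to(x,y,z,yaw):
    from scipy.spatial.transform import Rotation as R
    o,P,_=pose(); M=R.from_euler("xyz",o["ee_rot"]).as_matrix()
    d=M.T@(np.array([x,y,z])-P)
    cy=np.arctan2(M[1,0],M[0,0])
    print("t",round(o["time"],2),"at",P.round(1),"yaw",cy.round(4),"slide",d.round(1),"roll",round(-np.degrees(yaw-cy),2),"F",o["wrist_force"].round(2))
BAY=np.array([553.8,-180.2]);BY=-.192;DOCK=np.array([534.0,167.2]);DY=-.181
def w(o,yaw,x,y):
    return o+np.array([np.cos(yaw)*x-np.sin(yaw)*y, np.sin(yaw)*x+np.cos(yaw)*y])
def inv(o,yaw,p):
    d=np.array(p)-o; return np.array([np.cos(yaw)*d[0]+np.sin(yaw)*d[1],-np.sin(yaw)*d[0]+np.cos(yaw)*d[1]])
E
python3 - <<'E'
from h import *
p=w(BAY,BY,0,-78);print(p);to(*p,206,np.pi/2+BY)
print(ray("top",[(393,240),(417,238),(396,279),(421,277)],.01)*1000)
print("dockfr rack",inv(DOCK,DY,BAY))
E
python3 -m creep '[{"slide":[-648,0,-589],"roll":-4.6,"grip":1},{"slide":[-648,0,-589],"roll":-4.6,"grip":1},{"slide":[-648,0,-589],"roll":-4.6,"grip":1},{"slide":[-648,0,-589],"roll":-4.6,"grip":1},{"slide":[-648,0,-589],"roll":-4.6,"grip":1},{"slide":[-648,0,-589],"roll":-4.6,"grip":1},{"slide":[-648,0,-589],"roll":-4.6,"grip":1},{"slide":[-648,0,-589],"roll":-4.6,"grip":1},{"slide":[-648,0,-589],"roll":-4.6,"grip":1},{"slide":[-648,0,-589],"roll":-4.6,"grip":1},{"slide":[-648,0,-589],"roll":-4.6,"grip":1},{"slide":[-648,0,-589],"roll":-4.6,"grip":1},{"slide":[-648,0,-589],"roll":-4.6,"grip":1},{"slide":[-648,0,-589],"roll":-4.6,"grip":1},{"slide":[-648,0,-589],"roll":-4.6,"grip":1},{"slide":[-648,0,-589],"roll":-4.6,"grip":1},{"slide":[-648,0,-589],"roll":-4.6,"grip":1},{"slide":[-648,0,-589],"roll":-4.6,"grip":1}]'
python3 - <<'E'
from h import *
p=w(BAY,BY,0,-78);to(*p,206,np.pi/2+BY)
E
```

```text
[ 538.9158431  -256.76671518]
t 0.1 at [148.  529.2 204.4] yaw 1.298 slide [-6.516e+02 -4.000e-01 -5.882e+02] roll -4.63 F [ 0.81 -0.44  0.23]
[[ 508.81938978 -302.86213642]
 [ 513.27010684 -372.07850812]
 [ 398.53993911 -307.59523755]
 [ 402.74310908 -379.1241786 ]]
dockfr rack [  82.01318054 -338.16066923]
time: 1.6
tool_pos: [0.4847, -0.1428, 0.2049]
ee_rot: [-1.57, -0.0, 1.378]
wrist_force: [-0.2, 0.4, -0.0]
width: 0.0004
t 1.6 at [ 484.7 -142.8  204.9] yaw 1.3775 slide [-101.4   -1.2  -75.1] roll -0.07 F [-0.2   0.43 -0.05]
```

```bash
python3 -m creep '[{"slide":[-101,0,-75],"roll":0,"grip":1},{"slide":[-101,0,-75],"roll":0,"grip":1},{"slide":[-101,0,-75],"roll":0,"grip":1},{"slide":[-101,0,-75],"roll":0,"grip":1},{"slide":[-101,60,-75],"roll":0,"grip":1},{"slide":[-101,60,-75],"roll":0,"grip":1},{"slide":[-101,60,-75],"roll":0,"grip":1}]'
python3 - <<'E'
from h import *
p=w(BAY,BY,0,-78);to(*p,12,np.pi/2+BY)
c=camera_info("wrist");im=snapshot("wrist");cv2.imwrite("pics/w1.png",im[:,:,::-1]);print(c)
cv2.imwrite("pics/s1.png",snapshot("scene")[:,:,::-1])
E
```

```text
time: 2.18
tool_pos: [0.5355, -0.2524, 0.1386]
ee_rot: [-1.559, -0.004, 1.378]
wrist_force: [-0.5, -0.4, -0.8]
width: 0.0004
t 2.18 at [ 535.5 -252.4  138.6] yaw 1.3778 slide [ -4.2 126.5  -5.7] roll -0.06 F [-0.49 -0.38 -0.77]
{'fx': 289.44241548027776, 'fy': 289.44241548027776, 'cx': 317.20861550928873, 'cy': 199.40321544293047, 'cam_to_world': array([[ 0.19273426,  0.94269221,  0.27236905,  0.45432853],
       [ 0.98124152, -0.18637819, -0.04927721, -0.23686266],
       [ 0.00431041,  0.27675722, -0.96093021,  0.31897517],
       [ 0.        ,  0.        ,  0.        ,  1.        ]])}
```

View pics/w1.png

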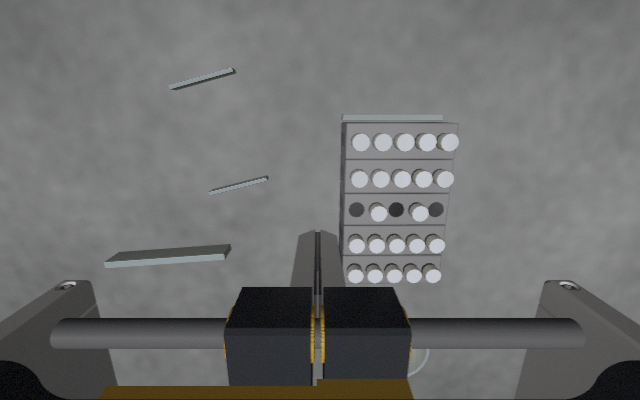

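View pics/s1.png

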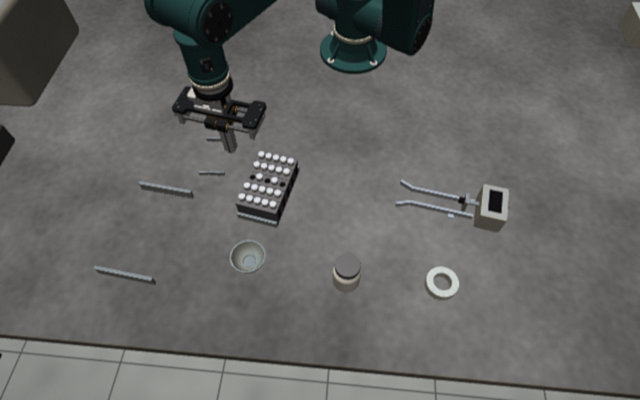

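```bash
python3 - <<'E'
from h import *
p=w(BAY,BY,0,-80);to(*p,12,np.pi/2+BY)
c=camera_info("wrist");im=snapshot("wrist")
uv,a=caps("wrist",im,(343,200,440,222),190); print(uv,a); P=ray("wrist",uv,.068,c)*1000;print(P,P.mean(0))
E
```

```text
t 2.28 at [ 538.1 -253.6  144.7] yaw 1.3785 slide [ -5.1 132.7  -1.7] roll -0.02 F [ 0.63 -0.38 -0.17]
[[378.55116559 207.88931684]
 [419.21395985 207.90192791]] [10499 10549]
[[ 549.55054402 -197.11103541]
 [ 556.85432439 -159.90127   ]] [ 553.20243421 -178.5061527 ]
```

```bash
python3 -m creep '[{"slide":[-5,42,-1.5],"roll":0,"grip":1},{"slide":[-5,84,-1.5],"roll":0,"grip":1},{"slide":[-5,115,-1.5],"roll":0,"grip":1},{"slide":[-5,132,-1.5],"roll":0,"grip":1},{"slide":[-5,132,-1.5],"roll":0,"grip":1},{"slide":[-5,132,-1.5],"roll":0,"grip":1}]'
python3 - <<'E'
from h import *
p=w(BAY,BY,0,-80);to(*p,12,np.pi/2+BY)
cv2.imwrite("pics/w2.png",snapshot("wrist")[:,:,::-1])
im=snapshot("scene")[100:240,180:320];cv2.imwrite("pics/s2.png",cv2.resize(im[:,:,::-1],None,fx=4,fy=4))
E
```

```text
time: 2.83
tool_pos: [0.5401, -0.2596, 0.015]
ee_rot: [-1.572, 0.001, 1.379]
wrist_force: [0.4, 0.4, 0.1]
width: 0.0004
t 2.83 at [ 540.1 -259.6   15. ] yaw 1.3787 slide [0.5 3.  1.7] roll -0.01 F [0.41 0.42 0.12]
```

View pics/w2.png

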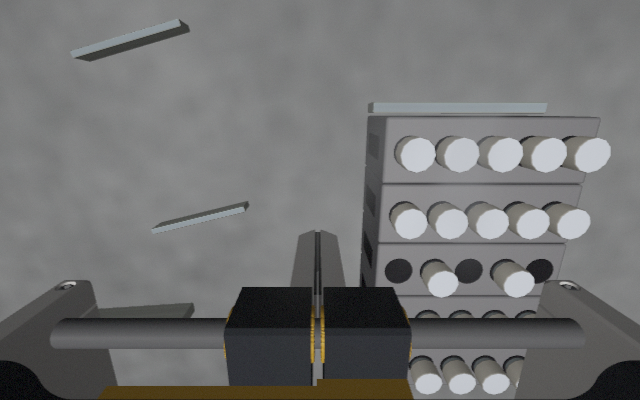

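View pics/s2.png

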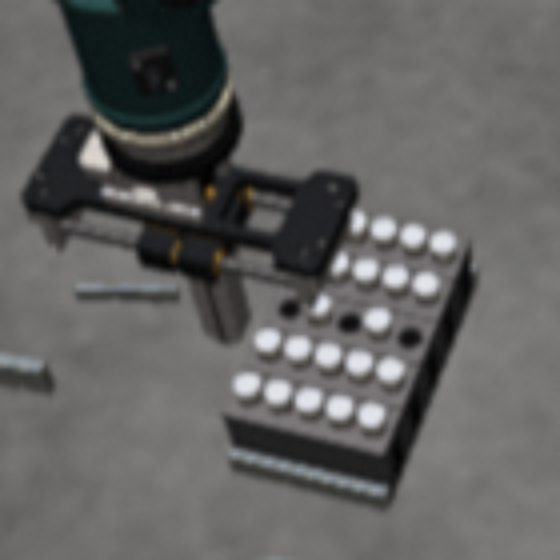

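```bash
python3 - <<'E'
from h import *
P=ray("wrist",[(378,184),(376,243),(376,295),(318,232)],.055)*1000
for p in P: print(p,inv(BAY,BY,p))
P=ray("wrist",[(318,232)],.015)*1000
print(P,inv(BAY,BY,P[0]))
E
```

```text
[ 497.90379182 -220.49264073] [-47.18034698 -50.21850102]
[ 529.93669659 -225.80524457] [-14.72229667 -49.32088364]
[ 562.06225646 -230.12050575] [ 17.63639074 -47.42656954]
[ 517.76469606 -255.01535845] [-21.09668358 -80.3169405 ]
[[ 534.84836994 -258.32837851]] [ -3.69473098 -80.30913257]
```

```bash
python3 -m creep '[{"slide":[5,0,0],"roll":0,"grip":1},{"slide":[10,0,0],"roll":0,"grip":1},{"slide":[14,0,0],"roll":0,"grip":1},{"slide":[18,0,0],"roll":0,"grip":1},{"slide":[22,0,0],"roll":0,"grip":1},{"slide":[26,0,0],"roll":0,"grip":1},{"slide":[30,0,0],"roll":0,"grip":1},{"slide":[34,0,0],"roll":0,"grip":1},{"slide":[38,0,0],"roll":0,"grip":1}]'
python3 - <<'E'
from h import *
to(*w(BAY,BY,0,-80),15,np.pi/2+BY); print(inv(BAY,BY,pose()[1][:2]))
cv2.imwrite("pics/w3.png",snapshot("wrist")[:,:,::-1])
E
```

```text
time: 3.68
tool_pos: [0.5469, -0.2223, 0.0139]
ee_rot: [-1.572, 0.001, 1.378]
wrist_force: [-0.9, -3.8, 2.6]
width: 0.0004
t 3.68 at [ 546.9 -222.3   13.9] yaw 1.378 slide [-37.4  -1.1   1.2] roll -0.04 F [-0.88 -3.77  2.59]
[  1.22477467 -42.63977054]
```

View pics/w3.png

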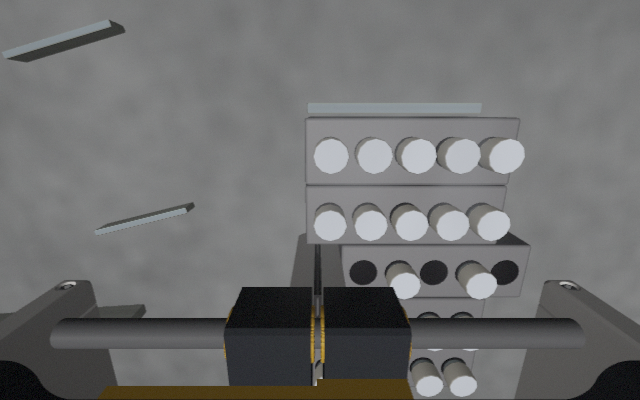

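```bash
python3 -m creep '[{"slide":[5,0,0],"roll":0,"grip":1},{"slide":[10,0,0],"roll":0,"grip":1},{"slide":[15,0,0],"roll":0,"grip":1},{"slide":[20,0,0],"roll":0,"grip":1},{"slide":[25,0,0],"roll":0,"grip":1},{"slide":[30,0,0],"roll":0,"grip":1},{"slide":[35,0,0],"roll":0,"grip":1},{"slide":[40,0,0],"roll":0,"grip":1},{"slide":[45,0,0],"roll":0,"grip":1},{"slide":[50,0,0],"roll":0,"grip":1},{"slide":[55,0,0],"roll":0,"grip":1},{"slide":[60,0,0],"roll":0,"grip":1}]'
python3 - <<'E'
from h import *
to(*w(BAY,BY,0,-80),15,np.pi/2+BY); print(inv(BAY,BY,pose()[1][:2]))
cv2.imwrite("pics/w4.png",snapshot("wrist")[:,:,::-1])
E
```

```text
time: 4.73
tool_pos: [0.5582, -0.1628, 0.0135]
ee_rot: [-1.571, 0.0, 1.378]
wrist_force: [0.2, -4.1, 3.6]
width: 0.0004
t 4.73 at [ 558.2 -162.8   13.5] yaw 1.3782 slide [-97.9  -1.5   0.9] roll -0.03 F [ 0.17 -4.05  3.56]
[ 0.96233845 17.93200123]
```

View pics/w4.png

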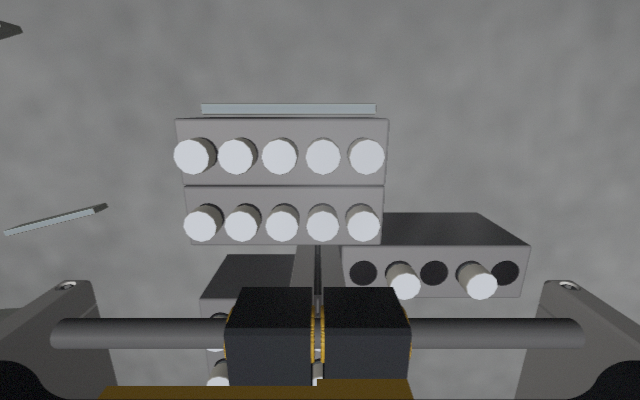

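```bash
python3 -m creep '[{"slide":[5,0,0],"roll":0,"grip":1},{"slide":[10,0,0],"roll":0,"grip":1},{"slide":[15,0,0],"roll":0,"grip":1},{"slide":[20,0,0],"roll":0,"grip":1},{"slide":[25,0,0],"roll":0,"grip":1},{"slide":[30,0,0],"roll":0,"grip":1},{"slide":[34,0,0],"roll":0,"grip":1},{"slide":[37,0,0],"roll":0,"grip":1},{"slide":[40,0,0],"roll":0,"grip":1},{"slide":[40,0,0],"roll":0,"grip":1},{"slide":[39,0,0],"roll":0,"grip":1}]'
python3 - <<'E'
from h import *
to(*w(BAY,BY,0,-80),15,np.pi/2+BY); print(inv(BAY,BY,pose()[1][:2]))
c=camera_info("wrist");im=snapshot("wrist");cv2.imwrite("pics/w5.png",im[:,:,::-1])
im=snapshot("top");cv2.imwrite("pics/t5.png",im[:,:,::-1])
im=snapshot("scene");cv2.imwrite("pics/s5.png",im[:,:,::-1])
cv2.imwrite("pics/s5z.png",cv2.resize(im[120:240,220:380,::-1],None,fx=4,fy=4))
E
```

```text
time: 5.7
tool_pos: [0.5652, -0.1235, 0.0128]
ee_rot: [-1.569, -0.002, 1.379]
wrist_force: [-0.1, -0.1, -0.2]
width: 0.0004
t 5.7 at [ 565.2 -123.5   12.8] yaw 1.3788 slide [-137.8   -2.5    0.4] roll -0.0 F [-0.15 -0.12 -0.18]
[ 0.35553058 57.79856805]
```

View pics/w5.png

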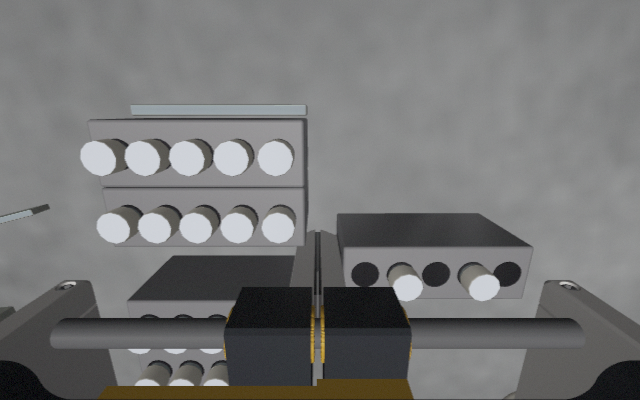

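View pics/s5z.png

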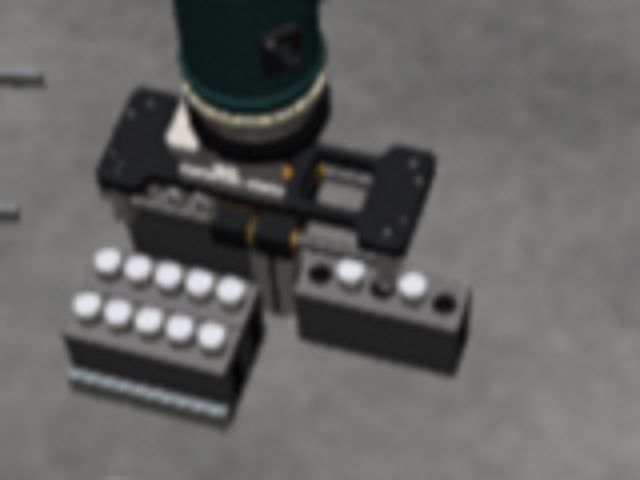

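```bash
python3 -m creep '[{"slide":[-4,0,0],"roll":0,"grip":1},{"slide":[-4,-40,0],"roll":0,"grip":1},{"slide":[-4,-80,0],"roll":0,"grip":1},{"slide":[-4,-110,0],"roll":0,"grip":1},{"slide":[20,-110,0],"roll":89.4,"grip":1},{"slide":[40,-110,0],"roll":89.4,"grip":0.5},{"slide":[62,-110,0],"roll":89.4,"grip":0.3},{"slide":[62,-110,0],"roll":89.4,"grip":0.3},{"slide":[62,-110,0],"roll":89.4,"grip":0.3},{"slide":[62,-110,0],"roll":89.4,"grip":0.3},{"slide":[62,-110,0],"roll":89.4,"grip":0.3},{"slide":[62,-110,0],"roll":89.4,"grip":0.3},{"slide":[62,-110,0],"roll":89.4,"grip":0.3},{"slide":[62,-110,0],"roll":89.4,"grip":0.3},{"slide":[62,-110,0],"roll":89.4,"grip":0.3},{"slide":[62,-110,0],"roll":89.4,"grip":0.3},{"slide":[62,-110,0],"roll":89.4,"grip":0.3},{"slide":[62,-110,0],"roll":89.4,"grip":0.3},{"slide":[62,-110,0],"roll":89.4,"grip":0.3}]'
python3 - <<'E'
from h import *
to(*w(BAY,BY,0,120),123,DY)
c=camera_info("wrist");im=snapshot("wrist");cv2.imwrite("pics/w6.png",im[:,:,::-1])
for n in("scene","top"):
    im=snapshot(n);cv2.imwrite(f"pics/{n[0]}6.png",im[:,:,::-1])
print(c)
E
```

```text
time: 7.43
tool_pos: [0.5772, -0.0642, 0.1232]
ee_rot: [-1.57, 0.0, -0.18]
wrist_force: [-0.3, -0.4, -0.4]
width: 0.0658
t 7.43 at [577.2 -64.2 123.2] yaw -0.1805 slide [-0.8  0.2  1.6] roll 0.03 F [-0.33 -0.43 -0.37]
{'fx': 289.44241548027776, 'fy': 289.44241548027776, 'cx': 317.20861550928873, 'cy': 199.40321544293047, 'cam_to_world': array([[ 9.83587554e-01, -1.72798637e-01, -5.19245178e-02,
         5.91958518e-01],
       [-1.80431488e-01, -9.42060402e-01, -2.82783800e-01,
         1.91441321e-02],
       [-5.13768817e-05,  2.87511444e-01, -9.57777201e-01,
         3.02686705e-01],
       [ 0.00000000e+00,  0.00000000e+00,  0.00000000e+00,
         1.00000000e+00]])}
```

View pics/w6.png

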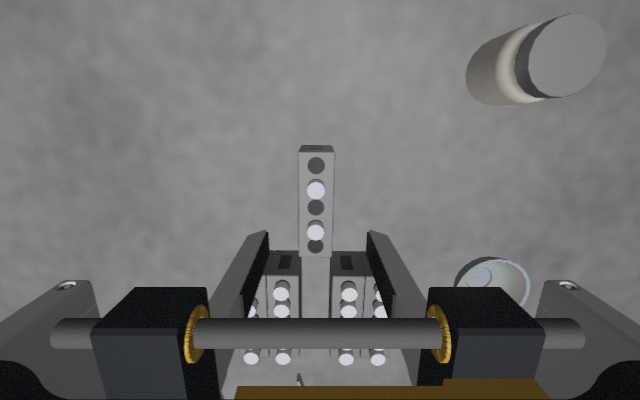

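View pics/s6.png

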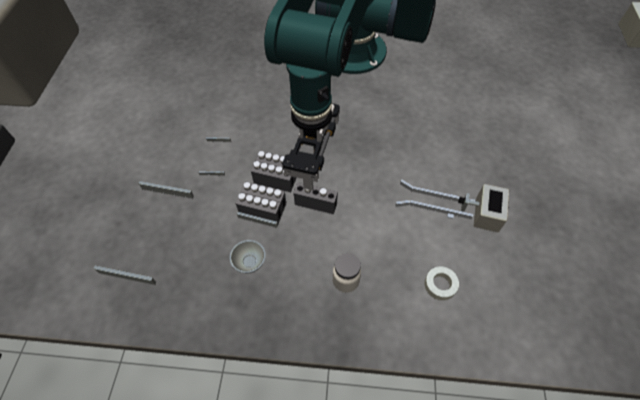

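View pics/t6.png

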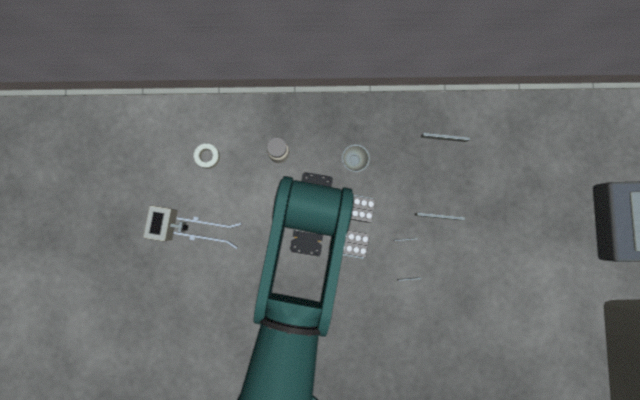

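```bash
python3 - <<'E'
from h import *
c=camera_info("wrist");im=cv2.imread("pics/w6.png")[:,:,::-1].copy()
uv,a=caps("wrist",im,(298,170,334,250),190); print(uv,a); P=ray("wrist",uv,.068,c)*1000;print(P,P.mean(0),inv(BAY,BY,P.mean(0)))
d=P[0]-P[-1];print("yaw",np.arctan2(-d[0],d[1]))
e=ray("wrist",[(299,152),(334,152),(299,250),(335,250)],.055,c)*1000
print(e,e.mean(0)); 
im=cv2.imread("pics/s6.png")[:,:,::-1].copy()
uv,a=caps("scene",im,(296,180,340,212),165);print(uv,a,ray("scene",uv,.068)*1000)
E
```

```text
[[315.51280153 190.24715073]
 [315.12827192 232.12403093]] [13929 11996]
[[579.38902775 -41.98228083]
 [572.1204503  -79.25786772]] [575.75473902 -60.62007428] [ -1.2672324  121.57204993]
yaw -0.19257909080686703
[[ 571.00851869   -9.68754638]
 [ 600.33554074  -15.08612266]
 [ 552.71650018  -99.87461009]
 [ 586.11815257 -106.02596906]] [577.54467805 -57.66856205]
[[322.72345801 190.54445538]] [1905] [[578.85887213 -42.70676208]]
```

```bash
python3 - <<'E'
from h import *
def z(p,o,s): return (np.array(p)+.5)/s-.5+o
t=z((395,152),(135,195),6.5); s=z((365,303),(390,165),6); t2=z((372,278),(135,195),6.5)
for h in (0,.005,.01,.016,.02,.03): print(h,ray("top",t,h)*1000,ray("scene",s,h)*1000,inv(DOCK,DY,ray("top",t,h)[0]*1000),inv(DOCK,DY,ray("top",t2,h)[0]*1000))
E
```

```text
0 [[581.93211709 263.46655921]] [[577.23826593 266.32320193]] [ 29.81984259 103.32238509] [-26.40703018 102.92178466]
0.005 [[581.74499176 261.97272138]] [[580.32850205 264.88997289]] [ 29.90468483 101.81926528] [-26.0589963  101.42054001]
0.01 [[581.55786644 260.47888355]] [[583.41873816 263.45674386]] [ 29.98952707 100.31614547] [-25.71096242  99.91929537]
0.016 [[581.33331604 258.68627815]] [[587.1270215  261.73686901]] [30.09133776 98.5124017 ] [-25.29332177  98.1178018 ]
0.02 [[581.18361578 257.49120788]] [[589.5992104  260.59028578]] [30.15921155 97.30990585] [-25.01489467  96.91680609]
0.03 [[580.80936512 254.50353221]] [[595.77968263 257.72382771]] [30.32889602 94.30366624] [-24.31882692  93.9143168 ]
```

```bash
python3 -m creep '[{"slide":[-1,30,3.5],"roll":0.6,"grip":0.3},{"slide":[-1,60,3.5],"roll":0.6,"grip":0.3},{"slide":[-1,85,3.5],"roll":0.6,"grip":0.3},{"slide":[-1,98,3.5],"roll":0.6,"grip":0.3},{"slide":[-1,98,3.5],"roll":0.6,"grip":0.3},{"slide":[-1,98,3.5],"roll":0.6,"grip":0.3}]'
python3 - <<'E'
from h import *
to(*w(BAY,BY,0,120),25,BY)
cv2.imwrite("pics/w7.png",snapshot("wrist")[:,:,::-1])
E
```

```text
time: 8.08
tool_pos: [0.5765, -0.0603, 0.0248]
ee_rot: [-1.571, 0.002, -0.192]
wrist_force: [-0.8, -0.1, 0.2]
width: 0.0658
t 8.08 at [576.5 -60.3  24.8] yaw -0.192 slide [ 0.6 -0.2 -2. ] roll -0.0 F [-0.75 -0.11  0.18]
```

View pics/w7.png

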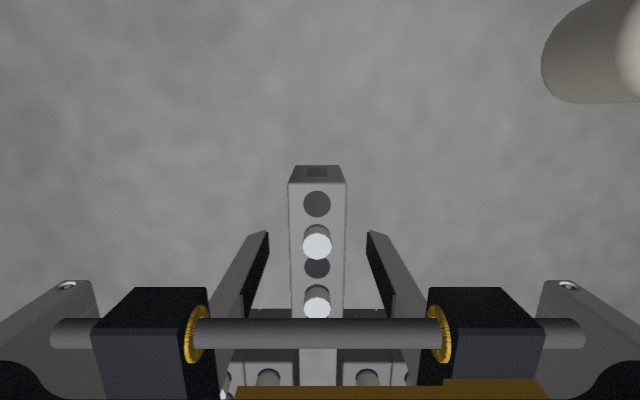

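Rack is well centred between the fingers (rack edges at u=288–347, fingers at 268/367). Close.

```bash
python3 -m creep '[{"slide":[0,0,0],"roll":0,"grip":0.55},{"slide":[0,0,0],"roll":0,"grip":0.62},{"slide":[0,0,0],"roll":0,"grip":0.8},{"slide":[0,0,0],"roll":0,"grip":0.8},{"slide":[0,0,0],"roll":0,"grip":0.8},{"slide":[0,0,0],"roll":0,"grip":0.8}]'
python3 - <<'E'
from h import *
to(*w(DOCK,DY,0,-90),25,DY); o,P,y=pose(); print(inv(DOCK,DY,P[:2]),o["width"])
cv2.imwrite("pics/w8.png",snapshot("wrist")[:,:,::-1])
E
```

```text
time: 8.63
tool_pos: [0.5768, -0.0604, 0.0259]
ee_rot: [-1.571, 0.0, -0.193]
wrist_force: [-1.7, -0.3, 1.8]
width: 0.0317
t 8.63 at [576.8 -60.4  25.9] yaw -0.1925 slide [-84.6   0.9 125.2] roll -0.66 F [-1.68 -0.28  1.78]
[  83.10610657 -216.16818455] 0.03174978165279212
```

View pics/w8.png

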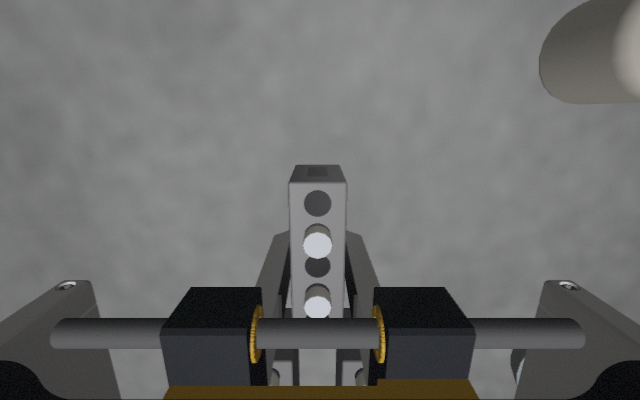

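```bash
python3 -m creep '[{"slide":[-8,0,12],"roll":0,"grip":0.8},{"slide":[-20,0,30],"roll":-0.3,"grip":0.8},{"slide":[-34,0,48],"roll":-0.6,"grip":0.8},{"slide":[-48,0,66],"roll":-0.6,"grip":0.8},{"slide":[-62,0,84],"roll":-0.6,"grip":0.8},{"slide":[-74,0,102],"roll":-0.6,"grip":0.8},{"slide":[-82,0,114],"roll":-0.6,"grip":0.8},{"slide":[-84.5,0,120],"roll":-0.6,"grip":0.8},{"slide":[-84.5,0,120],"roll":-0.6,"grip":0.8},{"slide":[-84.5,0,120],"roll":-0.6,"grip":0.8}]'
python3 - <<'E'
from h import *
to(*w(DOCK,DY,0,-90),25,DY); o,P,y=pose(); print(inv(DOCK,DY,P[:2]),o["width"])
print(camera_info("wrist"))
cv2.imwrite("pics/w9.png",snapshot("wrist")[:,:,::-1])
cv2.imwrite("pics/s9.png",cv2.resize(snapshot("scene")[100:240,320:520,::-1],None,fx=4,fy=4,interpolation=cv2.INTER_CUBIC))
E
```

```text
time: 9.52
tool_pos: [0.5167, 0.0752, 0.0259]
ee_rot: [-1.568, 0.001, -0.181]
wrist_force: [-1.9, 3.7, 4.6]
width: 0.0318
t 9.52 at [516.7  75.2  25.9] yaw -0.1813 slide [0.5 0.9 3.7] roll -0.02 F [-1.92  3.74  4.64]
[ -0.46481986 -93.6541863 ] 0.03179991618775246
{'fx': 289.44241548027776, 'fy': 289.44241548027776, 'cx': 317.20861550928873, 'cy': 199.40321544293047, 'cam_to_world': array([[ 9.83432057e-01, -1.73603231e-01, -5.21853251e-02,
         5.31521964e-01],
       [-1.81276412e-01, -9.42595318e-01, -2.80451297e-01,
         1.58031250e-01],
       [-5.02391914e-04,  2.85264764e-01, -9.58448623e-01,
         2.05530942e-01],
       [ 0.00000000e+00,  0.00000000e+00,  0.00000000e+00,
         1.00000000e+00]])}
```

View pics/w9.png

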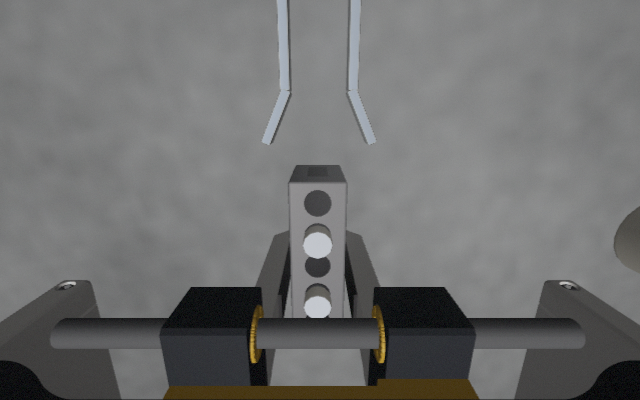

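View pics/s9.png

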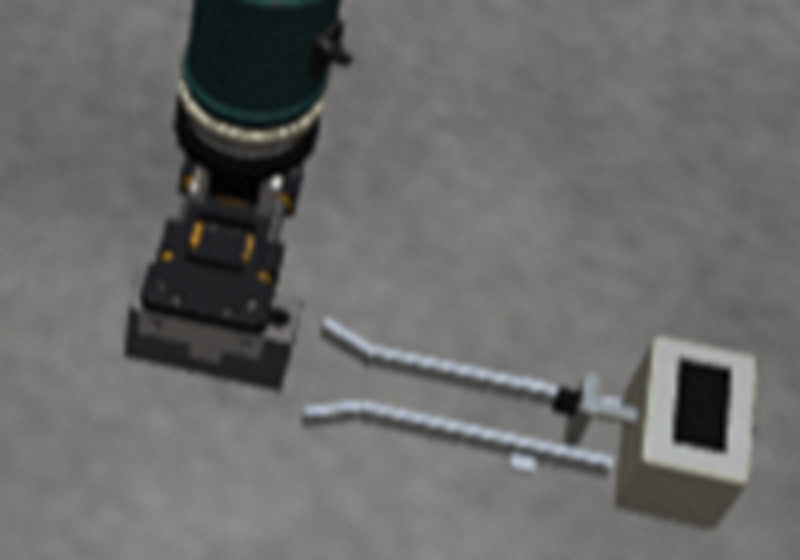

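```bash
python3 - <<'E'
from h import *
im=cv2.imread("pics/w9.png")
g=cv2.GaussianBlur(cv2.cvtColor(im,cv2.COLOR_BGR2GRAY).astype(float),(0,0),.7)
o,P,yaw=pose()
def edges(v,lo,hi):
    d=np.diff(g[v,lo:hi]); i=d.argmax(); j=d.argmin(); return lo+i+.5,lo+j+.5,d.max().round(),d.min().round()
for v in (5,20,35,50,65,80):
    L=edges(v,265,300);R=edges(v,335,372)
    # top inner edges: left wall inner = falling edge(j), right wall inner = rising (i)
    p=ray("wrist",[(L[1],v),(R[0],v)],.016)*1000
    m=p.mean(0); print(v,L,R,"lane c in tool",inv(P[:2],yaw,m),"width",np.linalg.norm(p[1]-p[0]))
for v in (190,215):
    L=edges(v,275,300);R=edges(v,336,360);print(v,L,R)
    p=ray("wrist",[(L[0],v),(R[1],v)],.055)*1000; print("rack c in tool",inv(P[:2],yaw,p.mean(0)),np.linalg.norm(p[1]-p[0]))
E
```

```text
5 (np.float64(289.5), np.float64(286.5), np.float64(21.0), np.float64(-42.0)) (np.float64(350.5), np.float64(360.5), np.float64(31.0), np.float64(-20.0)) lane c in tool [  0.33995763 143.26409084] width 36.42457696740102
20 (np.float64(277.5), np.float64(287.5), np.float64(26.0), np.float64(-41.0)) (np.float64(349.5), np.float64(347.5), np.float64(27.0), np.float64(-18.0)) lane c in tool [  0.34251904 135.74515183] width 35.746446536994206
35 (np.float64(289.5), np.float64(287.5), np.float64(20.0), np.float64(-45.0)) (np.float64(349.5), np.float64(359.5), np.float64(33.0), np.float64(-15.0)) lane c in tool [  0.34517231 128.02752638] width 36.218743192441174
50 (np.float64(278.5), np.float64(288.5), np.float64(26.0), np.float64(-32.0)) (np.float64(349.5), np.float64(346.5), np.float64(31.0), np.float64(-16.0)) lane c in tool [  0.64388185 120.10296996] width 36.111716904596385
65 (np.float64(290.5), np.float64(288.5), np.float64(24.0), np.float64(-46.0)) (np.float64(348.5), np.float64(358.5), np.float64(31.0), np.float64(-17.0)) lane c in tool [  0.35067009 111.96385972] width 36.00173593214251
80 (np.float64(291.5), np.float64(288.5), np.float64(21.0), np.float64(-38.0)) (np.float64(348.5), np.float64(357.5), np.float64(33.0), np.float64(-19.0)) lane c in tool [  0.35354509 103.60052737] width 36.497037983856714
190 (np.float64(289.5), np.float64(287.5), np.float64(15.0), np.float64(-10.0)) (np.float64(347.5), np.float64(345.5), np.float64(12.0), np.float64(-10.0))
rack c in tool [-0.33886279 44.70993295] 30.08799770644546
215 (np.float64(290.5), np.float64(287.5), np.float64(13.0), np.float64(-7.0)) (np.float64(346.5), np.float64(344.5), np.float64(9.0), np.float64(-13.0))
rack c in tool [-0.34805091 30.46477033] 29.772703338263575
```

```bash
python3 -m creep '[{"slide":[0.7,-0.5,6],"roll":0,"grip":0.8},{"slide":[0.7,-0.5,13],"roll":0,"grip":0.8},{"slide":[0.7,-0.5,20],"roll":0,"grip":0.8},{"slide":[0.7,-0.5,27],"roll":0,"grip":0.8},{"slide":[0.7,-0.5,34],"roll":0,"grip":0.8},{"slide":[0.7,-0.5,41],"roll":0,"grip":0.8},{"slide":[0.7,-0.5,48],"roll":0,"grip":0.8},{"slide":[0.7,-0.5,54],"roll":0,"grip":0.8},{"slide":[0.7,-0.5,60],"roll":0,"grip":0.8},{"slide":[0.7,-0.5,66],"roll":0,"grip":0.8},{"slide":[0.7,-0.5,70],"roll":0,"grip":0.8},{"slide":[0.7,-0.5,70],"roll":0,"grip":0.8}]'
python3 - <<'E'
from h import *
to(*w(DOCK,DY,0,0),25.5,DY); o,P,y=pose(); print(inv(DOCK,DY,P[:2]),o["width"], "F in dock",inv(np.zeros(2),DY,o["wrist_force"][:2]))
cv2.imwrite("pics/w10.png",snapshot("wrist")[:,:,::-1])
E
```

```text
time: 10.62
tool_pos: [0.5305, 0.1438, 0.0259]
ee_rot: [-1.569, 0.0, -0.181]
wrist_force: [0.2, 0.4, 1.7]
width: 0.032
t 10.62 at [530.5 143.8  25.9] yaw -0.1811 slide [-0.8  0.4 23.7] roll -0.01 F [0.23 0.37 1.75]
[  0.7588826  -23.69947265] 0.03200728346348439 F in dock [0.1613933  0.40212233]
```

View pics/w10.png

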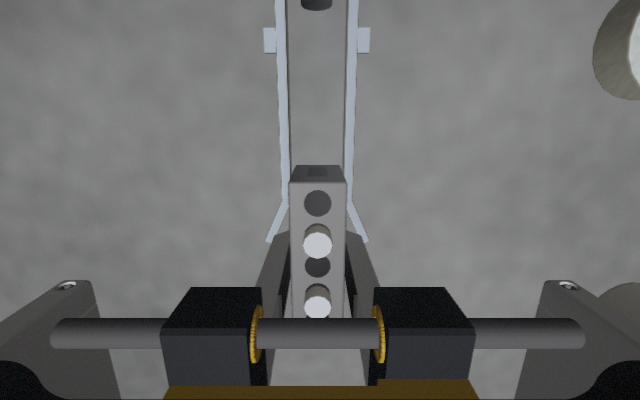

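```bash
python3 -m creep '[{"slide":[0,0,5],"roll":0,"grip":0.8},{"slide":[0,0,11],"roll":0,"grip":0.8},{"slide":[0,0,17],"roll":0,"grip":0.8},{"slide":[0,0,23],"roll":0,"grip":0.8},{"slide":[0,0,29],"roll":0,"grip":0.8},{"slide":[0,0,35],"roll":0,"grip":0.8},{"slide":[0,0,41],"roll":0,"grip":0.8},{"slide":[0,0,47],"roll":0,"grip":0.8},{"slide":[0,0,53],"roll":0,"grip":0.8},{"slide":[0,0,53],"roll":0,"grip":0.8},{"slide":[0,0,53],"roll":0,"grip":0.8}]'
python3 - <<'E'
from h import *
to(*w(DOCK,DY,0,0),25.5,DY); o,P,y=pose(); print(inv(DOCK,DY,P[:2]),o["width"], "F in dock",inv(np.zeros(2),DY,o["wrist_force"][:2]))
im=snapshot("wrist");cv2.imwrite("pics/w11.png",cv2.resize(im[40:240,240:400,::-1],None,fx=3,fy=3,interpolation=cv2.INTER_CUBIC))
E
```

```text
time: 11.58
tool_pos: [0.5401, 0.1961, 0.026]
ee_rot: [-1.568, 0.0, -0.181]
wrist_force: [0.1, 1.5, 0.7]
width: 0.032
t 11.58 at [540.1 196.1  26. ] yaw -0.1812 slide [ -0.8   0.4 -29.6] roll -0.01 F [0.12 1.53 0.68]
[ 0.82305985 29.56402472] 0.03197470422122107 F in dock [-0.15646288  1.52761337]
```

View pics/w11.png

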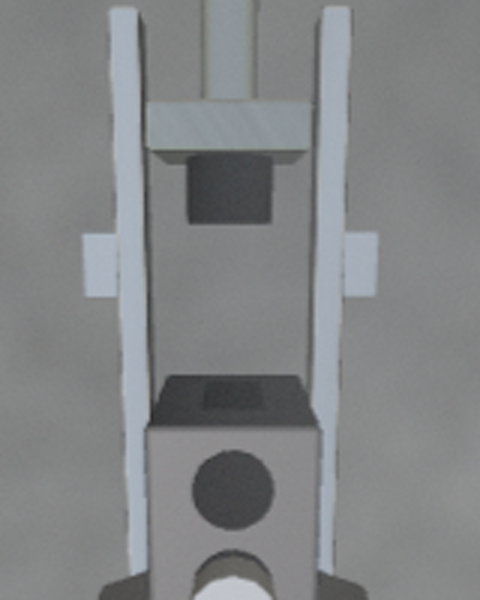

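```bash
python3 - <<'E'
from h import *
o,P,y=pose()
for z in (.027,.035,.043): print(z,inv(P[:2],y,ray("wrist",(317,114),z)[0]*1000))
print("rack top front",inv(P[:2],y,ray("wrist",(317,182.7),.055)[0]*1000),"bottom",inv(P[:2],y,ray("wrist",(317,165),0.0)[0]*1000))
E
```

```text
0.027 [-0.5620632  83.77980425]
0.035 [-0.55969206 83.79963636]
0.043 [-0.55732092 83.81946847]
rack top front [-0.59335181 48.68602831] bottom [-0.60948239 48.70156597]
```

```bash
python3 -m creep '[{"slide":[0,0,5],"roll":0,"grip":0.8},{"slide":[0,0,11],"roll":0,"grip":0.8},{"slide":[0,0,17],"roll":0,"grip":0.8},{"slide":[0,0,22],"roll":0,"grip":0.8},{"slide":[0,0,26],"roll":0,"grip":0.8},{"slide":[0,0,29],"roll":0,"grip":0.8},{"slide":[0,0,31],"roll":0,"grip":0.8},{"slide":[0,0,31],"roll":0,"grip":0.8},{"slide":[0,0,31],"roll":0,"grip":0.8}]'
cat > st.py <<'E'
from h import *
import sys
n=sys.argv[1]
o,P,y=pose(); print("t",o["time"],inv(DOCK,DY,P[:2]).round(2),P[2].round(1),y,o["width"], "F in dock",inv(np.zeros(2),DY,o["wrist_force"][:2]).round(2),o["wrist_force"][2])
c=camera_info("wrist")
im=snapshot("wrist");cv2.imwrite(f"pics/{n}.png",cv2.resize(im[80:240,240:400,::-1],None,fx=3.7,fy=3.7,interpolation=cv2.INTER_CUBIC))
o=robot.get_obs();print("F",inv(np.zeros(2),DY,o["wrist_force"][:2]).round(2))
g=cv2.cvtColor(im,cv2.COLOR_RGB2GRAY).astype(float)[80:200,300:334].mean(1)
print((g.round()).astype(int)[::1])
E
python3 st.py w12
```

```text
time: 12.38
tool_pos: [0.5456, 0.2255, 0.0259]
ee_rot: [-1.57, 0.0, -0.182]
wrist_force: [-0.4, 1.0, -1.3]
width: 0.0319
t 12.3833 [ 0.94 59.48] 25.9 -0.1817970330521086 0.03193855363418582 F in dock [-0.54  0.9 ] -1.3060016880971594
F [0.01 0.66]
[105 105 107 120 124 124 123 123 127 136 137 137 137 136 137 137 137 137
 137 137 137 137 137 137 137 137 138 137 137 137 137 137 137 137 137 137
 137 137 137 137 137 136 136 136 136 136 136 135 136 134 123 114 113  94
  94 145 149 149 149 149 149 149 149 149 149 149 149 149 147 123  79  79
  79  79  79  78  79  79  78  78  78  78  78  78  77  66  66  66  66  65
  64  64  64  64  64  64  67  70  70  70  70  74 100 120 137 141 141 141
 141 140 129 116 109 103  99  95  93  90  88  87]
```

View pics/w12.png

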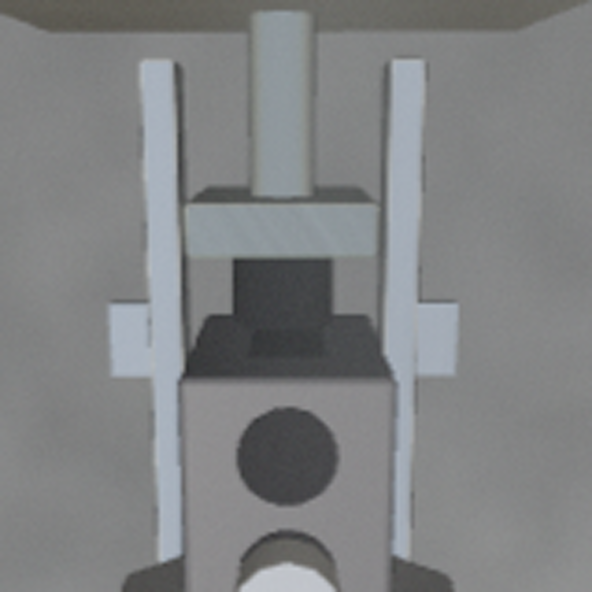

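```bash
python3 - <<'E'
from h import *
o,P,y=pose()
for v in (167,168.6,170): print(inv(P[:2],y,ray("wrist",(317,v),.035)[0]*1000))
print(inv(P[:2],y,ray("wrist",(317,182.5),.055)[0]*1000),inv(P[:2],y,ray("wrist",(317,165),0)[0]*1000))
E
python3 -m creep '[{"slide":[0,0,1],"roll":0,"grip":0.8},{"slide":[0,0,2],"roll":0,"grip":0.8},{"slide":[0,0,2],"roll":0,"grip":0.8}]'
python3 st.py w13 | head -2
python3 -m creep '[{"slide":[0,0,1],"roll":0,"grip":0.8},{"slide":[0,0,2],"roll":0,"grip":0.8},{"slide":[0,0,2],"roll":0,"grip":0.8}]'
python3 st.py w14 |head -2
```

```text
[-0.60366151 53.57476289]
[-0.60476464 52.61224104]
[-0.60573278 51.76750154]
[-0.60377999 48.84766441] [-0.61853801 48.68597445]
time: 12.68
tool_pos: [0.5459, 0.2266, 0.0259]
ee_rot: [-1.571, 0.0, -0.182]
wrist_force: [-1.2, -1.0, -0.2]
width: 0.032
t 12.6833 [ 0.96 60.61] 25.9 -0.18222170141968075 0.03195330482535662 F in dock [-0.98 -1.24] -0.1882209281762078
F [-0.49 -2.18]
time: 12.98
tool_pos: [0.5463, 0.2289, 0.0259]
ee_rot: [-1.571, 0.0, -0.182]
wrist_force: [0.1, -1.8, 0.7]
width: 0.0318
t 12.9833 [ 1.  62.9] 25.9 -0.18205640766922782 0.031769418694059026 F in dock [ 0.38 -1.81] 0.6863790649889164
F [ 0.42 -1.28]
```

View pics/w14.png

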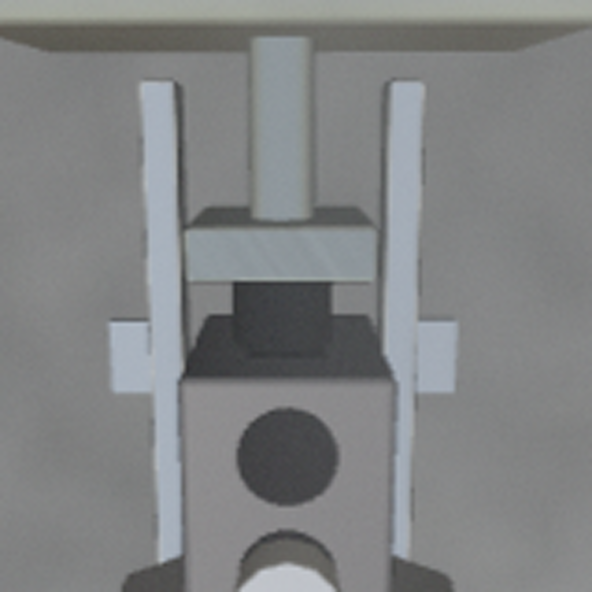

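```bash

python3 -m creep '[{"slide":[0,0,1],"roll":0,"grip":0.8},{"slide":[0,0,2],"roll":0,"grip":0.8},{"slide":[0,0,2],"roll":0,"grip":0.8},{"slide":[0,0,2],"roll":0,"grip":0.8}]'
python3 st.py w15 | head -2
python3 -m creep '[{"slide":[0,0,1],"roll":0,"grip":0.8},{"slide":[0,0,2],"roll":0,"grip":0.8},{"slide":[0,0,2],"roll":0,"grip":0.8},{"slide":[0,0,2],"roll":0,"grip":0.8}]'
python3 st.py w16 |head -2
```

```text
time: 13.37
tool_pos: [0.5467, 0.2308, 0.0259]
ee_rot: [-1.571, 0.0, -0.182]
wrist_force: [-0.6, -1.8, -0.3]
width: 0.0317
t 13.3667 [ 1.01 64.82] 25.9 -0.1819671525300146 0.03166270548764282 F in dock [-0.25 -1.86] -0.31959591585830455
F [ 0.25 -1.42]
time: 13.75
tool_pos: [0.547, 0.2326, 0.0259]
ee_rot: [-1.571, 0.0, -0.182]
wrist_force: [0.4, -3.9, -0.6]
width: 0.0316
t 13.75 [ 1.   66.67] 25.9 -0.18202730392671107 0.031621374945169096 F in dock [ 1.14 -3.75] -0.6070831947206194
F [ 0.28 -2.99]
```

View pics/w16.png

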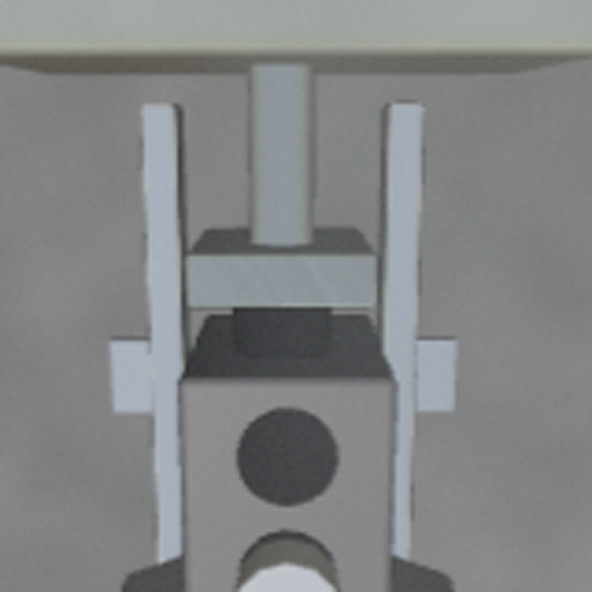

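```bash

python3 -m creep '[{"slide":[0,0,1],"roll":0,"grip":0.8},{"slide":[0,0,1.5],"roll":0,"grip":0.8},{"slide":[0,0,1.5],"roll":0,"grip":0.8},{"slide":[0,0,1.5],"roll":0,"grip":0.8},{"slide":[0,0,1.5],"roll":0,"grip":0.8},{"slide":[0,0,1.5],"roll":0,"grip":0.8}]'
python3 st.py w17 |head -2
```

```text
time: 14.3
tool_pos: [0.5473, 0.2341, 0.0259]
ee_rot: [-1.571, 0.0, -0.182]
wrist_force: [-0.7, -3.8, -2.0]
width: 0.0317
t 14.3 [ 1.01 68.19] 25.9 -0.18209796541418388 0.031746451791959514 F in dock [ 0.01 -3.86] -2.0136264351899005
F [-0.01 -4.64]
```

View pics/w17.png

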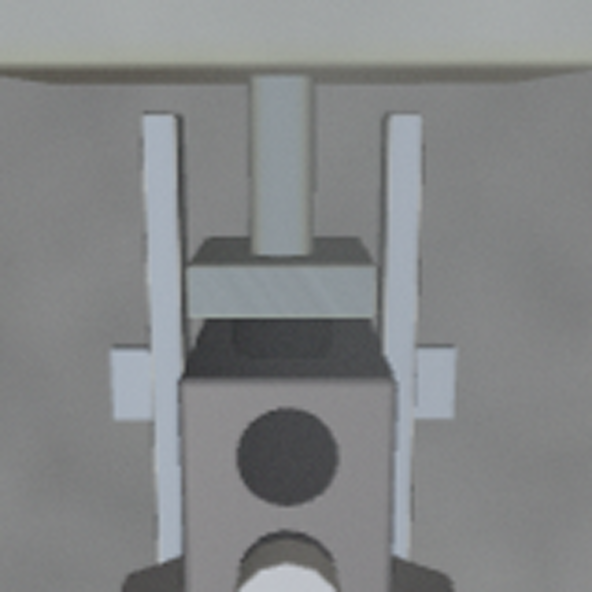

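```bash

python3 -m creep '[{"slide":[0,0,0],"roll":0,"grip":0.64},{"slide":[0,0,0],"roll":0,"grip":0.62},{"slide":[0,0,0],"roll":0,"grip":0.55},{"slide":[0,0,0],"roll":0,"grip":0.5},{"slide":[0,0,0],"roll":0,"grip":0.4},{"slide":[0,0,0],"roll":0,"grip":0.4}]'
python3 st.py w18 |head -2
```

```text
time: 14.85
tool_pos: [0.5474, 0.2345, 0.0261]
ee_rot: [-1.57, -0.0, -0.182]
wrist_force: [-0.1, 0.4, 1.0]
width: 0.0549
t 14.85 [ 1.08 68.66] 26.1 -0.18188709870249964 0.05486796274784793 F in dock [-0.21  0.4 ] 1.023949685158547
F [0.43 0.06]
```

View pics/w18.png

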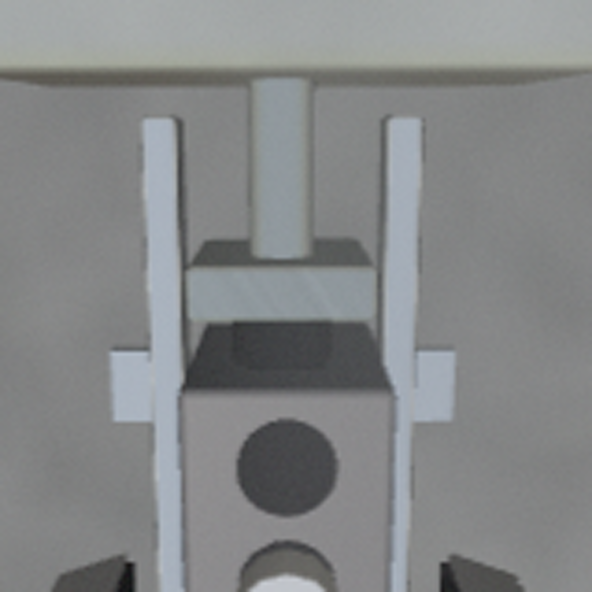

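```bash

python3 -m creep '[{"slide":[0,-15,0],"roll":0,"grip":0.4},{"slide":[0,-40,0],"roll":0,"grip":0.4},{"slide":[0,-80,0],"roll":0,"grip":0.4},{"slide":[0,-120,0],"roll":0,"grip":0.4},{"slide":[0,-150,-40],"roll":0,"grip":0.4},{"slide":[0,-170,-80],"roll":0,"grip":0.4},{"slide":[0,-170,-100],"roll":0,"grip":0.4},{"slide":[0,-170,-100],"roll":0,"grip":0.4},{"slide":[0,-170,-100],"roll":0,"grip":0.4}]'
python3 - <<'E'
from h import *
c=camera_info("wrist");im=snapshot("wrist");cv2.imwrite("pics/w19.png",im[:,:,::-1])
s=snapshot("scene");cv2.imwrite("pics/s19.png",s[:,:,::-1])
cv2.imwrite("pics/s19z.png",cv2.resize(s[150:240,390:520,::-1],None,fx=6,fy=6,interpolation=cv2.INTER_CUBIC))
t=snapshot("top");cv2.imwrite("pics/t19.png",t[:,:,::-1])
a=cv2.imread("pics/scene0.png")[:,:,::-1].copy()
u0,_=caps("scene",a,(230,145,305,212),175);u1,_=caps("scene",s,(230,145,305,212),175)
for p in u1: print(np.linalg.norm(ray("scene",u0,.068)-ray("scene",p,.068),axis=1).min().round(4)*1000,end=" ")
uv,ar=caps("scene",s,(395,165,480,215),200);print(uv,ar)
E
```

```text
time: 15.65
tool_pos: [0.5295, 0.135, 0.197]
ee_rot: [-1.569, -0.002, -0.185]
wrist_force: [-0.2, 0.5, -0.4]
width: 0.0562
0.1 0.0 0.0 0.0 0.1 0.0 0.0 0.1 0.2 0.2 0.1 0.0 0.0 0.1 0.0 0.0 0.0 0.0 0.0 0.0 [[433.57653743 185.85962567]
 [450.09002591 189.39917962]] [1122 1158]
```

View pics/w19.png

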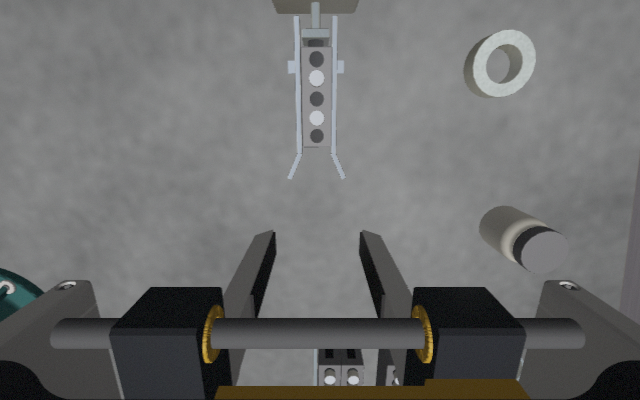

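View pics/s19.png

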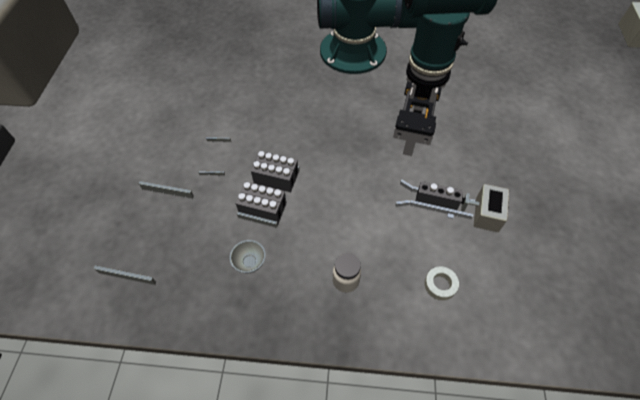

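View pics/s19z.png

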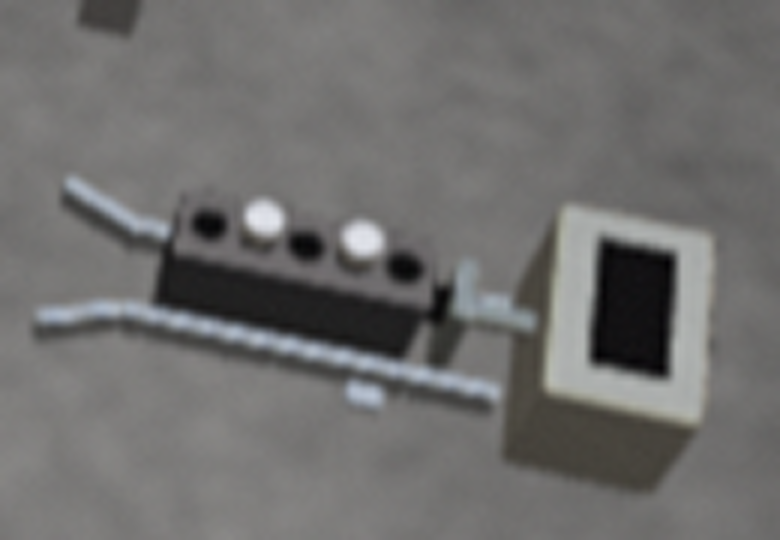

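```bash
python3 - <<'E'
from h import *
P=ray("scene",[(433.58,185.86),(450.09,189.4)],.068)*1000; d=P[1]-P[0]
print(inv(DOCK,DY,P.mean(0)),np.arctan2(-d[0],d[1])-DY)
from bench import ticket; print(ticket.close_job())
E
```

```text
[ 0.4686983  65.88228755] 0.0059216475770005605
the job is handed in; nothing more can be done
None
```

The two-tube rack is in the dock's lane, pressed against the buffer and released, and the job is handed in. It used about 16 s of the 72 s allowed. The hand-in reported no verdict, so these results come from my own checks.

I pushed the rack out of the row with the shut fingers until its centre was about 120 mm from the row's middle. Then I gripped it by its sides, slid it into the lane and pressed it on in steps of 2 mm or less. I let go and raised the arm clear.

**Final position:** the last scene image puts the rack about 0.5 mm off the lane's centre line, turned 0.006 rad, with its centre about 66 mm past the mouth. It stands upright between the walls.

**Buffer:** judged from the wrist pictures, it was pressed in about 4.5 mm while I held the rack and about 3 mm just after release. The last pictures still show the rack against it. The wrist force while pressing was 3.9 to 4.6 N, well under 16 N.

**Other things:** the caps of the other four racks moved by no more than 0.2 mm between the first and last scene pictures. The jar, bowl and tape looked unmoved in the pictures, but I did not measure them.

**Disagreement:** the scene and top cameras differed by 1 to 3 mm on positions, so for the lane entry and the buffer I relied on the wrist camera and the felt force. No check failed.

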